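# Free the claw-locked drawer with a spanner

## Robot

A 6-joint arm with a two-finger parallel gripper is mounted at the origin on the work surface. World frame = base frame: x ahead of the robot, y to its left, z up, the work surface at z = 0. Lengths are in mm, angles in rad, forces in N, time in s.
With the tool pointing down it reaches from about 350 to 800 mm from the base axis. Payload 7.3 kg.
Tool frame: the origin (TCP) lies on the centre line of the jaws, within the pads' length; the fingertips stand 22 mm ahead of it and the grasp point (between the pads) lies 3 mm ahead of it; z points along the fingers, y is the direction in which the jaws open and shut (so a half turn about z gives the same grasp; the last joint's range is limited). The gripper opens to 85 mm and grips with 20 to 120 N. Pads are 22 mm wide; open, the fingers measure 114 mm over their backs; the gripper's body (76 mm by 85 mm) begins 54 mm behind the grasp point. The pads swing forward as they close: fully open they stand 13 mm farther back than shut.
Start: joints at [0.971, 0.342, 1.524, -0, 1.275, -0.146], TCP at [230.139, 471.888, 253.322] pointing down, gripper open.
Joint ranges: [-2.53, 2.53], [-0.77, 2.02], [0.04, 2.7], [-1, 4.14], [0.28, 2.66], [-3.11, 3.11]. Speed limits (rad/s): [2.57, 2.57, 3.14, 3.14, 3.14, 3.14].

## Interface

Orientations are given as a unit quaternion [w, x, y, z].
In Python, from station import robot gives the robot as it stands.
- The arm moves only by the tool carry_out, never from a script. Its argument "plan" is a list of rows, each a list of 5 numbers: the shift along the tool's x, y, z in mm, then the turn about the tool's z in degrees, then the opening, from 0 (shut) to 1 (fully open). A call has exactly 8 rows; each row is the pose to reach, as a shift and turn from the pose commanded when the call began, along the tool's axes at that moment; what a row does not reach only later rows make up. A row lasts 1/10 s, in which the tool goes at most 50 mm and 8.59 degrees, less where a joint would pass 70% of its speed; a pose out of reach is approached as far as the arm can. A call with a gripper value outside its range is refused whole. The fingers move at their own pace and stop on an object; "squeeze" is the grip in N (left out, the last holds). Time passes only in rows, so rows that repeat a pose let the fingers close, or fill a call up. It gives the time, the measured TCP pose, the force and the opening at its end, in the units of the state.
- robot.get_obs(): the state, without advancing time (a new reading comes with each control period).
- robot.snapshot(name): name is "side" or "top" or "wrist"; returns a dict with "image" (480x640x3 uint8, blue, green, red), "camera_matrix" (3x3 intrinsics, pixels), "camera_from_world" (4x4, takes a point from world to camera coordinates). Camera axes: x right, y up, looking along -z (the intrinsics and any distortion apply to the point x, -y, -z); pixel columns grow to the right and rows downward; lengths in mm; the calibration is good to about 2 mm. A picture is of the moment at which its call begins. There is no depth.
- robot.finish_job(): hands the job in, once; it reports no verdict.
Trained networks look in a picture, given as the dict that the camera call returned (one of the last four; its "shot" number tells which), for a name from the list of things; names that differ only in an ending like _2 or _b are one class to them, and where a whole thing is asked for, a point or a joint stands for the part that bears it (a point fixed in the world has none). Each returns a list of dicts, best first, with "p" (0 to 1); they miss things now and then, are a little off and sometimes report something else, mostly with a low value. They report only what shows in the picture. A call takes as long as a camera call. They do not tell look-alikes from the thing itself.
- robot.cut_out(picture, target): "pixels" (480x640 bool, what is visible of it) and "position" ([column, row] in pixels, amid what is visible of it).
- robot.spot_point(picture, target): "position" ([column, row] in pixels: a listed point, or the origin of a listed thing).
The state is a dict: "t": time; "q": joint angles; "qvel": joint speeds; "joint_efforts": joint torques, N m; "eef_pos": TCP position; "tool_rot": TCP orientation; "contact_force": force on the tool from outside, world axes, zero at the start; "ft_torque": the same for the moment, N m; "grip_width": finger opening in mm.
Only numpy, scipy, OpenCV 4.12 (cv2) and the standard library are available. Lean on these libraries where they do the work, as an engineer would, in place of code of your own. Each camera call takes 0.05 s, during which the arm holds its last target. There are 200 camera calls.

## Task

The blue drawer unit is held shut by two yellow claws, each on a captive square-headed screw. Turn both screws with the spanner, never with the gripper itself, a quarter turn outwards so that each claw lies along the front edge; then lay the spanner flat on the green mat and let go of it, and after that pull the drawer fully open. Leave the other things standing where they are.

Things in the scene. Friction and masses are not known exactly. Their poses are not given: they have to be found in the camera images.
- unit: fixed blue steel drawer unit, 240 mm deep (x), 440 wide (y), 120 high; origin under its centre; its front faces its own -x, towards the robot. An open carton (fixed, with pipe ends in it, up to 60 mm above the top) stands on the rear of its top, from 45 mm to 115 mm behind the centre. Thin steel tabs of the drawer front stand 14 mm above the top, in front of each screw.
- screw_left (a point): centre of the top face of the left screw's square steel head (30 mm across flats, 26 mm high, the top 8 mm chamfered by 5 mm all round). This point is 52 mm above the unit's top; it lies 90 mm in front of the unit's centre and 110 mm to +y of it. Its flats are square to the claw, its sides free from 26 mm above the unit's top up. The point's x axis points from claw to screw.
- claw_left (a point): outer end, top side, of the yellow claw (22 mm wide) that turns with the left screw, 39 mm from the screw's axis, 26 mm above the unit's top; when locked it hooks down over the drawer's tab
- latch_left (a joint): angle of the left screw and its claw: 0 = claw straight to the front (locked); grows as it turns clockwise seen from above, the claw swinging outwards towards the unit's +y side; 1.57 = claw along the front edge; stop at 1.65. Stiff: about 0.22 N m
- screw_right (a point): centre of the top face of the right screw's square steel head (30 mm across flats, 26 mm high, the top 8 mm chamfered by 5 mm all round). This point is 52 mm above the unit's top; it lies 90 mm in front of the unit's centre and 110 mm to -y of it. Its flats are square to the claw, its sides free from 26 mm above the unit's top up. The point's x axis points from claw to screw.
- claw_right (a point): outer end, top side, of the yellow claw (22 mm wide) that turns with the right screw, 39 mm from the screw's axis, 26 mm above the unit's top; when locked it hooks down over the drawer's tab
- latch_right (a joint): angle of the right screw and its claw: 0 = claw straight to the front (locked); grows as it turns anticlockwise seen from above, the claw swinging outwards towards the unit's -y side; 1.57 = claw along the front edge; stop at 1.65. Stiff: about 0.22 N m
- drawer (a joint): drawer's opening: 0 = shut, 0.09 = fully open at its stop; slides to the unit's -x. Held by the claws until both are turned away
- drawer_handle (a point): middle of the drawer's horizontal bar handle: 12 mm thick, 120 mm long along the unit's y, 90 mm above the bench; the bar stands 45 mm in front of the drawer front, 39 mm clear gap behind it
- spanner: loose open-ended spanner lying flat, 187 mm long; origin under it; its x axis points from the red handle to the steel jaw. Handle: 20 mm wide, 20 mm high, from x = -95 to +44 mm. Jaw: fork 59 mm wide, 14 mm thick, open to +x and through from top to bottom, gap 35 mm wide, from x = 58 to 92 mm. About 0.25 kg
- spanner_grip (a point): good point to grip the handle, across it, x = -25 mm, 10 mm above its underside
- spanner_jaw (a point): centre of the jaw's gap, x = 75 mm, 7 mm above its underside; 100 mm from the grip point
- mat: fixed green mat on the bench, 250 mm (its x) x 130 mm (y), 4 mm thick; origin under its centre
- tin: loose round tin, red with a white band, 80 mm across, 105 mm tall, standing on the drawer unit's top; origin under its centre; a bystander
- tape: loose yellow tape roll lying flat on the unit's top, 80 mm across, 18 mm high; origin under its centre; a bystander
- flange: loose brass flange lying flat on the unit's top, 80 mm across, 18 mm high; origin under its centre; a bystander
- jack: loose green bottle jack standing on the bench, base 85 x 75 mm, 176 mm tall; origin under its centre; a bystander
- horn: loose yellow air horn standing on the bench, 84 mm across, 150 mm tall; origin under its centre; a bystander
- endcap: loose red domed pipe end cap on the bench, 90 mm across, 58 mm tall; origin under its centre; a bystander
- coupling: loose brass pipe coupling standing on the bench, 66 mm across, 75 mm tall; origin under its centre; a bystander
Mind the look-alikes: they are no part of the job. Of the things shaped like the spanner, the red one is meant.

How it is judged:
By the outcome, as a careful person would: the job done as asked, in the order asked, and still so for the second after the job is handed in, with the robot touching nothing.
It also fails if it takes over 72 s, if anything falls off the work surface, if the arm or the gripper's body presses on something with over 40 N, if the wrist force passes 120 N, or if a joint passes its speed limit or range.

## Working session

There is one attempt and no reset: what is moved stays moved. The work goes in short steps, Python scripts to look and compute and a tool call to move; the robot and the scene stay as the last step left them, time stands still between calls to the robot, and variables do not carry over. Pictures are saved under pics/ and viewed, about 8 in all and at most 12, crops included, and the job is handed in when it is done.

Besides the shell and the picture viewer there is one more tool, called after ">>>" as a command line: name --pt "numbers of a row" for each row, then --argument value for the rest. carry_out: Moves the arm, as the interface text tells. Its arguments: {"type":"object","properties":{"plan":{"type":"array","items":{"type":"array","items":{"type":"number"}}},"squeeze":{"type":"number"}},"required":["plan"]}

```bash
mkdir -p pics; ls; python3 - <<'E'
from station import robot
import cv2
print(robot.get_obs())
for n in ("side","top"):
    s=robot.snapshot(n); cv2.imwrite(f"pics/{n}0.png",s["image"])
    print(n,s["camera_matrix"].tolist(),s["camera_from_world"].round(3).tolist(),[k for k in s])
    for t in ["unit","screw_left","screw_right","claw_left","claw_right","drawer_handle","spanner","spanner_grip","spanner_jaw","mat"]:
        print(t,[(round(d["p"],2),[round(float(x),1) for x in d["position"]]) for d in robot.spot_point(s,t)][:4])
E
```

```text
pics
{'t': 0.0, 'q': array([ 9.71010026e-01,  3.42760271e-01,  1.52500423e+00, -3.98665467e-05,
        1.27537143e+00, -1.45997040e-01]), 'qvel': array([-6.06383366e-05, -3.01745995e-04, -8.05341152e-04, -8.92943584e-04,
       -1.04340927e-03,  9.42620139e-04]), 'joint_efforts': array([-9.89013060e-04, -4.33681369e+01, -2.46012568e+01, -3.42503145e-04,
        7.72536267e-03, -1.70525055e-05]), 'eef_pos': array([229.93334763, 471.57625478, 252.61089369]), 'tool_rot': array([-2.63360611e-04,  2.24947099e-01,  9.74370672e-01, -7.25555728e-04]), 'contact_force': array([ 0.15145021, -0.27280096, -0.56341055]), 'ft_torque': array([ 0.03733318,  0.00347261, -0.01864273]), 'grip_width': 85.48264818566776}
side [[438.88351888022913, 0.0, 319.71948335134437], [0.0, 438.88351888022913, 240.82369513483917], [0.0, 0.0, 1.0]] [[0.859, -0.512, 0.003, -427.086], [0.406, 0.684, 0.606, -256.449], [-0.313, -0.52, 0.795, -1297.917], [0.0, 0.0, 0.0, 1.0]] ['image', 'camera_matrix', 'camera_from_world', 'shot']
unit [(0.61, [363.1, 238.6])]
screw_left [(0.47, [322.6, 194.4])]
screw_right [(0.78, [366.1
[... 486 characters left out ...]
.0]] [[0.011, -1.0, -0.005, -10.035], [0.995, 0.011, 0.104, -466.299], [-0.104, -0.006, 0.995, -1241.929], [0.0, 0.0, 0.0, 1.0]] ['image', 'camera_matrix', 'camera_from_world', 'shot']
unit [(0.88, [322.2, 160.0])]
screw_left [(0.64, [277.5, 184.5])]
screw_right [(0.79, [373.7, 176.5])]
claw_left [(0.57, [273.4, 204.3]), (0.38, [166.7, 142.2])]
claw_right [(0.9, [378.0, 197.1]), (0.19, [396.9, 143.4])]
drawer_handle [(0.67, [323.5, 216.6])]
spanner [(0.95, [459.0, 245.6]), (0.84, [432.3, 336.8])]
spanner_grip [(0.9, [461.1, 253.6]), (0.62, [426.7, 330.1])]
spanner_jaw [(0.92, [459.0, 214.9]), (0.79, [463.4, 356.7]), (0.22, [378.1, 199.7])]
mat [(0.77, [190.3, 239.8]), (0.53, [321.0, 144.3])]
```

View pics/top0.png

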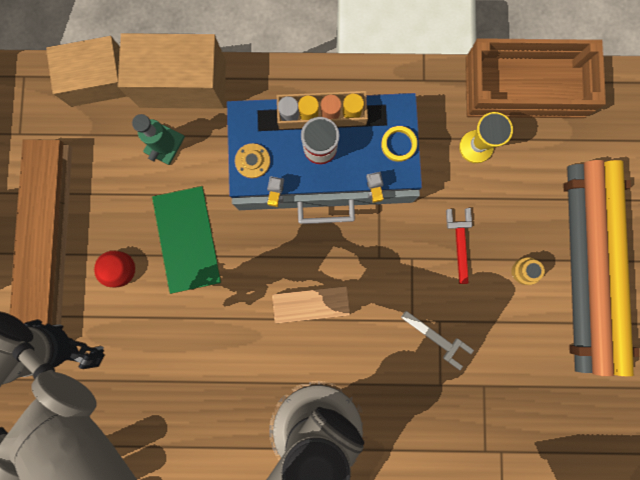

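View pics/side0.png

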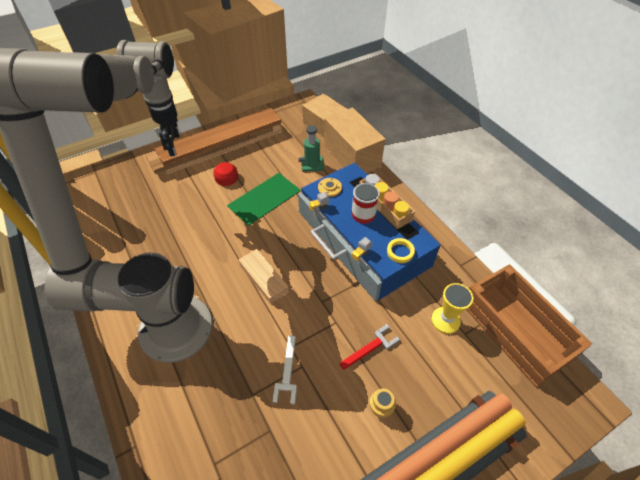

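Top view: the red spanner has its jaw at (460,215) and handle end at (463,282). The white-handled fork at (435,340) is a look-alike. The green mat is at (187,240), the screws at about (277,184) and (375,180), and the handle bar at (325,217). The side view agrees: red spanner at (370,348), white fork at (287,370).

```bash
cat > h.py <<'E'
from station import robot
import cv2, numpy as np
from scipy.spatial.transform import Rotation as R
def ray(s,p):
    K=s["camera_matrix"];T=s["camera_from_world"]
    d=np.linalg.inv(K)@[p[0],p[1],1.]; d=np.array([d[0],-d[1],-d[2]])
    Rm=T[:3,:3]; return -Rm.T@T[:3,3], Rm.T@d/np.linalg.norm(d)
def plane(s,p,z):
    o,d=ray(s,p); return o+d*(z-o[2])/d[2]
def tri(*sp):
    A=np.zeros((3,3));b=np.zeros(3);rs=[ray(s,p) for s,p in sp]
    for o,d in rs:
        M=np.eye(3)-np.outer(d,d);A+=M;b+=M@o
    x=np.linalg.solve(A,b)
    return x,max(np.linalg.norm((np.eye(3)-np.outer(d,d))@(x-o)) for o,d in rs)
def proj(s,X):
    c=s["camera_from_world"]@np.append(X,1); u=s["camera_matrix"]@[c[0],-c[1],-c[2]]; return u[:2]/u[2]
def shot(n,f=None):
    s=robot.snapshot(n)
    if f: cv2.imwrite(f"pics/{f}.png",s["image"])
    return s
def pt(s,t,near=None):
    L=[d for d in robot.spot_point(s,t)]
    if near is not None: L=[d for d in L if np.linalg.norm(np.array(d["position"])-near)<25]
    return np.array(L[0]["position"]) if L else None
def pose():
    o=robot.get_obs(); q=o["tool_rot"]; return o["eef_pos"],R.from_quat([q[1],q[2],q[3],q[0]]),o
E
python3 - <<'E'
from h import *
np.set_printoptions(precision=1,suppress=True)
s=shot("side");t=shot("top")
N={"screw_left":((322,194),(277,184)),"screw_right":((366,242),(374,177)),"claw_left":((312,204),(273,204)),"claw_right":((356,252),(378,197)),
"drawer_handle":((321,243),(324,217)),"spanner":((368,351),(459,246)),"spanner_grip":((362,355),(461,253)),"spanner_jaw":((384,340),(459,215)),"unit":((363,238),(322,160)),"mat":((266,196),(188,240))}
for k,(a,b) in N.items():
    pa,pb=pt(s,k,a),pt(t,k,b)
    print(k,pa,pb, tri((s,pa),(t,pb)) if pa is not None and pb is not None else None)
for k,b,z in (("spanner",(459,246),0),("spanner_grip",(461,253),10),("spanner_jaw",(459,215),7),("mat",(188,240),0)):
    pb=pt(t,k,b)
    if pb is not None: print(k,"plane",plane(t,pb,z))
def mask(n,f):
    for d in robot.cut_out(t,n):
        m=d["pixels"].astype(np.uint8)
        if f(d["position"]): return m
m=mask("spanner",lambda p:p[1]<300)
r=cv2.minAreaRect(np.argwhere(m)[:,::-1].astype(np.float32)); print("spanner rect",r)
m=mask("mat",lambda p:p[0]<250)
if m is not None:
    box=cv2.boxPoints(cv2.minAreaRect(np.argwhere(m)[:,::-1].astype(np.float32)))
    print("mat corners",[plane(t,p,4) for p in box])
m=mask("spanner",lambda p:p[1]<300)
if m is not None:
    P=np.array([plane(t,(x,y),16) for y,x in np.argwhere(m)]); c=P.mean(0); u,sv,v=np.linalg.svd(P-c,full_matrices=False); print("sp",c,v[0],((P-c)@v[0]).min(),((P-c)@v[0]).max())
# unit corners: mask by colour
E
```

```text
screw_left [321.1 191.9] [276.8 182.2] (array([559.2,  90.8, 198. ]), np.float64(3.040647619473278))
screw_right [365.9 242.9] [371.8 174.5] (array([ 589.3, -116.6,  151. ]), np.float64(2.33583964088138))
claw_left [310. 204.] [272.5 200.5] (array([527.5, 104.6, 147.1]), np.float64(3.8931961780037354))
claw_right [355.2 247.3] [377.9 198.1] (array([ 535.4, -129.1,  178.9]), np.float64(2.2126705411525642))
drawer_handle [322.4 243.6] [326.9 219.1] (array([496.6, -18.3,  97.3]), np.float64(0.8346144514498031))
spanner None [462.1 245.6] None
spanner_grip [362.4 354.4] [464.5 254.8] (array([ 423.6, -357.3,   17.1]), np.float64(0.08404766005110437))
spanner_jaw [388.7 331.6] [456.1 214.4] (array([ 525.2, -338.8,   19.3]), np.float64(2.178486612772812))
unit [362.2 238.4] [323.  158.6] (array([663.8,  -7.2,   1.1]), np.float64(1.5050903389924681))
mat [263.7 199. ] [188.4 236.4] (array([459. , 328.4,  -0.2]), np.float64(4.748097440670728))
spanner plane [ 447.8 -356.5    0. ]
spanner_grip plane [ 424.2 -359.3   10. ]
spanner_jaw plane [ 525. -341.    7.]
mat plane [463.5 326.7   0. ]
spanner rect ((458.0, 245.5), (75.0, 24.0), 90.0)
mat corners [array([566.7, 426.9,   4. ]), array([593.9, 296.2,   4. ]), array([347.1, 240.4,   4. ]), array([320.8, 368.5,   4. ])]
sp [ 451.4 -347.4   16. ] [-1.  -0.1  0. ] -87.42144323438227 97.07894247016742
```

>>> carry_out --pt "-40 -28 0 8 1" --pt "-80 -57 0 16 1" --pt "-120 -86 0 24 1" --pt "-160 -114 0 32 1" --pt "-200 -143 0 40 1" --pt "-240 -171 0 48 1" --pt "-280 -200 0 56 1" --pt "-316 -226 0 64 1" --squeeze 100

```text
t: 3.35
eef_pos: [415.9, 128.1, 253.6]
tool_rot: [0.0, 0.709, 0.705, 0.0]
contact_force: [0.5, 0.5, -0.2]
grip_width: 84.9
```

>>> carry_out --pt "-49 1 0 8 1" --pt "-98 2 0 16 1" --pt "-147 3 0 24 1" --pt "-196 4 0 32 1" --pt "-245 5 0 40 1" --pt "-294 6 0 48 1" --pt "-343 7 0 56 1" --pt "-390 8 0 64 1"

```text
t: 4.15
eef_pos: [422.7, -262.1, 253.4]
tool_rot: [0.0, 0.975, 0.222, 0.0]
contact_force: [1.1, 0.1, -0.1]
grip_width: 85.5
```

```bash
python3 - <<'E'
from h import *
np.set_printoptions(precision=1,suppress=True)
s=shot("wrist","w1")
p,Rt,o=pose(); print(p,Rt.as_euler("ZYX",degrees=True),o["t"])
T=s["camera_from_world"];c=-T[:3,:3].T@T[:3,3]; print("cam in tool",Rt.inv().apply(c-p),"axis",Rt.inv().apply(-T[2,:3])); print(s["camera_matrix"][0])
for k in("spanner_grip","spanner_jaw","spanner"): print(k,[(round(d["p"],2),np.array(d["position"]),plane(s,d["position"],8)) for d in robot.spot_point(s,k)])
E
```

```text
[ 422.9 -268.5  253.3] [ 25.    0.1 179.7] 4.2
cam in tool [  75.2   -6.2 -119.9] axis [-0.3 -0.   1. ]
[390.1   0.  314.9]
spanner_grip [(0.76, array([399.7, 243.4]), array([ 426.8, -352. ,    8. ])), (0.63, array([240.1, 360.7]), array([ 238.1, -261.8,    8. ]))]
spanner_jaw [(0.92, array([288.5, 424.8]), array([ 184.9, -343.1,    8. ]))]
spanner [(0.93, array([406.2, 219. ]), array([ 450.9, -345.7,    8. ])), (0.85, array([256.3, 376. ]), array([ 228.1, -284.9,    8. ]))]
```

View pics/w1.png

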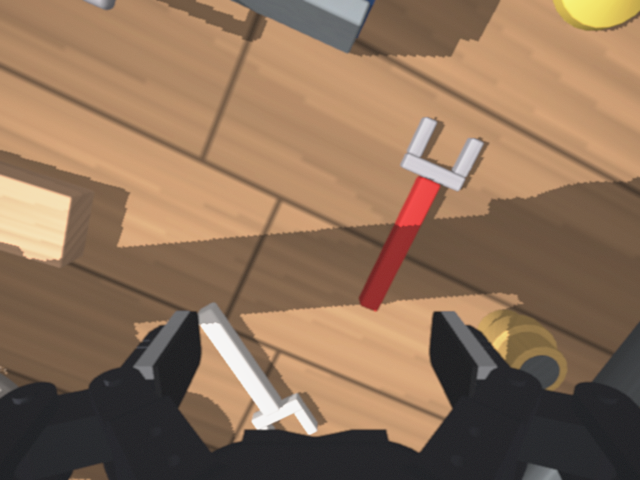

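The wrist view shows two spanner shapes. The red-handled one (handle (370,305) to (430,180), jaw at (440,150)) fits the description. The white-handled fork at (256,376) is the look-alike. At this scale the image already confirms it.

```bash
python3 - <<'E'
from h import *
np.set_printoptions(precision=2,suppress=True)
s=shot("wrist"); p,Rt,o=pose()
im=s["image"]; hsv=cv2.cvtColor(im,cv2.COLOR_BGR2HSV)
m=(((hsv[...,0]<6)|(hsv[...,0]>174))&(hsv[...,1]>200)).astype(np.uint8); m[330:]=0
n,l,st,c=cv2.connectedComponentsWithStats(m); i=1+st[1:,4].argmax(); print(st[i],c[i])
P=np.array([plane(s,(x,y),15)[:2] for y,x in np.argwhere(l==i)]); r=cv2.minAreaRect(P.astype(np.float32)); print("red rect",r)
ct=P.mean(0);v=np.linalg.svd(P-ct,full_matrices=False)[2][0]; v*=np.sign(v[0]); a=(P-ct)@v; print(ct,v,np.degrees(np.arctan2(v[1],v[0])),a.min(),a.max())
end=ct+v*a.min(); print("rear end",end,"grip pt (70 ahead)",end+70*v, "head side",ct+v*a.max(), "jaw",end+170*v)
p=robot.get_obs(); print(p["eef_pos"],p["t"])
E
```

```text
Traceback (most recent call last):
ValueError: attempt to get argmax of an empty sequence
```

```bash
cat > red.py <<'E'
from h import *
np.set_printoptions(precision=2,suppress=True)
def redrect(s,z,ymax=330):
    im=s["image"].astype(int); b,g,r=im[...,0],im[...,1],im[...,2]
    m=((r>2.5*g)&(r>2.5*b)&(r>60)).astype(np.uint8); m[ymax:]=0
    n,l,st,c=cv2.connectedComponentsWithStats(m); i=1+st[1:,4].argmax()
    P=np.array([plane(s,(x,y),z)[:2] for y,x in np.argwhere(l==i)])
    ct=P.mean(0);v=np.linalg.svd(P-ct,full_matrices=False)[2][0]; v*=np.sign(v[0]); a=(P-ct)@v
    return st[i],ct,v,a.min(),a.max()
E
python3 - <<'E'
from red import *
s=shot("wrist")
for z in(20,10):
    st,ct,v,lo,hi=redrect(s,z); end=ct+v*lo
    print(z,st,"yaw",np.degrees(np.arctan2(v[1],v[0])),hi-lo,"end",end,"grip",end+70*v,"front",ct+v*hi,"jaw",end+170*v)
print(robot.get_obs()["eef_pos"],robot.get_obs()["t"])
E
```

```text
20 [ 362  179   81  133 3183] yaw 3.1103608811774643 135.29104503803683 end [ 357.54 -350.15] grip [ 427.44 -346.35] front [ 492.63 -342.81] jaw [ 527.29 -340.93]
10 [ 362  179   81  133 3183] yaw 3.110360881177465 139.1280379969569 end [ 353.83 -353.63] grip [ 423.73 -349.83] front [ 492.75 -346.08] jaw [ 523.58 -344.4 ]
[ 422.94 -258.82  253.16] 4.45
```

>>> carry_out --pt "-12 27 30 8 1" --pt "-24 54 60 16 1" --pt "-35 80 90 22.6 1" --pt "-35 80 120 22.6 1" --pt "-35 80 140 22.6 1" --pt "-35 80 140 22.6 1" --pt "-35 80 140 22.6 1" --pt "-35 80 140 22.6 1"

```text
t: 5.25
eef_pos: [427.7, -346.9, 115.0]
tool_rot: [0.001, 1.0, 0.03, 0.001]
contact_force: [-0.4, -0.3, 0.1]
grip_width: 85.0
```

```bash
python3 - <<'E'
from red import *
s=shot("wrist","w2"); p,Rt,o=pose(); print(p,Rt.apply([1,0,0]),o["t"])
st,ct,v,lo,hi=redrect(s,18,480); end=ct+v*lo
print(st,"yaw",np.degrees(np.arctan2(v[1],v[0])),hi-lo,"ct",ct,"end",end,"front",ct+v*hi,"jaw",ct+v*hi+31*v)
E
```

```text
[ 427.6  -347.08  115.01] [1.   0.06 0.  ] 5.3
[ 302  143   36  222 7090] yaw 3.1465700583350773 136.53644195834153 ct [ 431.04 -349.28] end [ 356.62 -353.37] front [ 492.95 -345.88] jaw [ 523.91 -344.18]
```

>>> carry_out --pt "0 2 40 0 1" --pt "0 2 75 0 1" --pt "0 2 89 0 1" --pt "0 2 89 0 1" --pt "0 2 89 0 0" --pt "0 2 89 0 0" --pt "0 2 89 0 0" --pt "0 2 89 0 0"

```text
t: 6.1
eef_pos: [427.2, -349.4, 25.3]
tool_rot: [0.001, 1.0, 0.03, 0.001]
contact_force: [0.1, 0.4, 0.4]
grip_width: 28.5
```

>>> carry_out --pt "0 0 0 0 0" --pt "0 0 0 0 0" --pt "0 0 0 0 0" --pt "0 0 -20 0 0" --pt "0 0 -50 0 0" --pt "0 0 -90 0 0" --pt "0 0 -130 0 0" --pt "0 0 -165 0 0"

```text
t: 6.9
eef_pos: [426.7, -348.9, 191.2]
tool_rot: [0.0, 1.0, 0.03, 0.0]
contact_force: [1.6, -0.3, -1.2]
grip_width: 17.7
```

>>> carry_out --pt "0 -30 -20 0 0" --pt "15 -65 -40 0 0" --pt "32 -100 -44 0 0" --pt "50 -130 -44 0 0" --pt "67 -150 -44 0 0" --pt "67 -150 -44 0 0" --pt "67 -150 -44 0 0" --pt "67 -150 -44 0 0"

```text
t: 7.7
eef_pos: [484.3, -195.9, 233.1]
tool_rot: [-0.0, 1.0, 0.029, -0.0]
contact_force: [0.4, -0.3, -1.7]
grip_width: 17.4
```

```bash
python3 - <<'E'
from h import *
np.set_printoptions(precision=1,suppress=True)
s=shot("wrist","w3"); p,Rt,o=pose(); print(p,Rt.apply([1,0,0]),o["t"],o["grip_width"])
for k,z in(("screw_right",172),("claw_right",146),("spanner_jaw",p[2]-18)): print(k,[(round(d["p"],2),np.array(d["position"]),plane(s,d["position"],z)) for d in robot.spot_point(s,k)])
E
```

```text
[ 484.3 -196.1  233.1] [ 1.   0.1 -0. ] 7.75 17.373536344300323
screw_right [(0.71, array([151.4,  61.4]), array([ 579.8, -120.9,  172. ]))]
claw_right [(0.55, array([195.3, 152.6]), array([ 541. , -130.7,  146. ]))]
spanner_jaw []
```

View pics/w3.png

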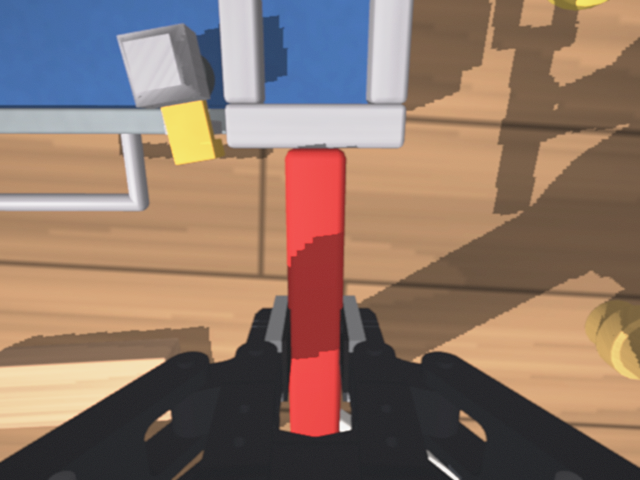

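Spanner held straight, jaw base at row 105-147, fork prongs at columns 240 and 390. The right screw head is at (163,65) with its claw at (190,130), and the claw looks slightly turned. I'll enlarge the head to read its angle.

```bash
python3 - <<'E'
import cv2
im=cv2.imread("pics/w3.png")[0:180,60:420]
cv2.imwrite("pics/w3c.png",cv2.resize(im[:, :200],None,fx=4*0.8,fy=4*0.8,interpolation=cv2.INTER_CUBIC))
E
```

```text
(no output)
```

View pics/w3c.png

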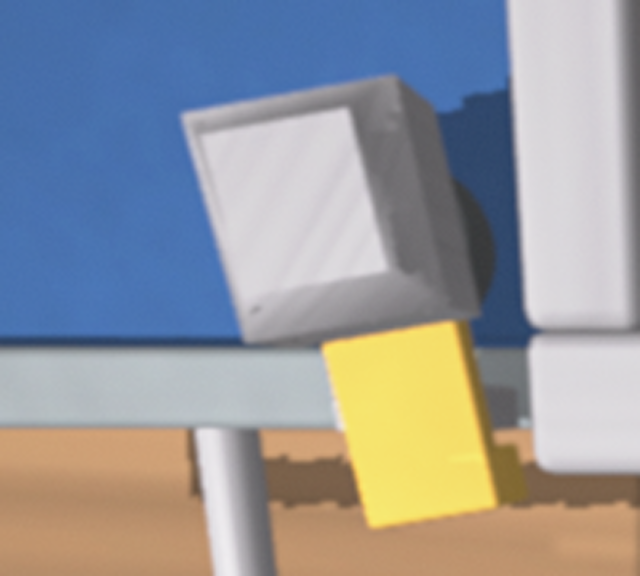

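```bash
python3 - <<'E'
from h import *
np.set_printoptions(precision=1,suppress=True)
s=shot("wrist"); p,Rt,o=pose(); print(p,np.degrees(np.arctan2(*Rt.apply([1,0,0])[1::-1])),o["t"])
def poly(cs,z):
    P=np.array([plane(s,(60+x/3.2,y/3.2),z)[:2] for x,y in cs]); E=np.roll(P,-1,0)-P
    print("c",P.mean(0),"len",np.linalg.norm(E,axis=1),"ang",np.degrees(np.arctan2(E[:,1],E[:,0])))
poly([(200,130),(350,108),(388,272),(232,296)],172)
poly([(322,342),(458,322),(497,505),(370,527)],146)
a,b=plane(s,(60,345/3.2),120),plane(s,(60+325/3.2,340/3.2),120); print("front",a,b,np.degrees(np.arctan2(*(a-b)[:2][::-1]))-90)
# spanner: red front edge & bar edges & fork inner edges, in tool frame
for n,px,z in(("red front",(316,150),p[2]-25+20),("bar front",(316,104),p[2]-25+14),("prongR in",(369,60),p[2]-11),("prongL in",(263,60),p[2]-11),("prongR in",(370,100),p[2]-11),("prongL in",(264,100),p[2]-11)):
    print(n,Rt.inv().apply(plane(s,px,z)-p))
for X in([96.8,0,18],[96.8,17.5,11],[96.8,-17.5,11]): print(proj(s,p+Rt.apply(X)))
E
```

```text
[ 484.5 -195.9  233.2] 3.32922316999123 7.95
c [ 579.2 -121. ] len [20.1 20.1 21.6 20.3] ang [ -79.3 -168.1  101.3    7.4]
c [ 550.8 -127.8] len [21.7 28.2 21.2 28.8] ang [ -78.9 -168.5  102.8   12.5]
front [559.5 -47.8 120. ] [ 563.7 -105.   120. ] 4.147646818632609
red front [66.1  0.5  5. ]
bar front [79.9  0.5 11. ]
prongR in [92.6 16.7 11. ]
prongL in [ 92.6 -15.7  11. ]
prongR in [81.1 17.5 11. ]
prongL in [ 81.1 -15.8  11. ]
[314.4  49.4]
[372.1  44.9]
[256.6  44.9]
```

>>> carry_out --pt "0 -20 0 -2 0" --pt "1 -40 10 -5 0" --pt "1.3 -56.7 20 -7.7 0" --pt "1.3 -56.7 28 -7.7 0" --pt "1.3 -56.7 28 -7.7 0" --pt "1.3 -56.7 28 -7.7 0" --pt "1.3 -56.7 28 -7.7 0" --pt "1.3 -56.7 28 -7.7 0"

```text
t: 8.75
eef_pos: [483.0, -139.3, 205.7]
tool_rot: [0.0, 0.995, 0.096, 0.0]
contact_force: [0.3, 0.6, -2.3]
grip_width: 17.4
```

```bash
python3 - <<'E'
from h import *
np.set_printoptions(precision=1,suppress=True)
s=shot("wrist"); p,Rt,o=pose(); print(p,np.degrees(np.arctan2(*Rt.apply([1,0,0])[1::-1])),o["t"])
im=s["image"].copy()
J=p+Rt.apply([98.5,0.6,18]); print("jaw",J)
for X in(J,[579.2,-121,172]): u=proj(s,X); print(u)
cv2.imwrite("pics/w4.png",cv2.resize(im[0:200,180:460],None,fx=2.5,fy=2.5,interpolation=cv2.INTER_CUBIC))
E
```

```text
[ 482.9 -139.2  205.6] 11.047637596431748 8.8
jaw [ 579.7 -120.9  187.7]
[316.2  44. ]
[316.1  54.6]
```

View pics/w4.png

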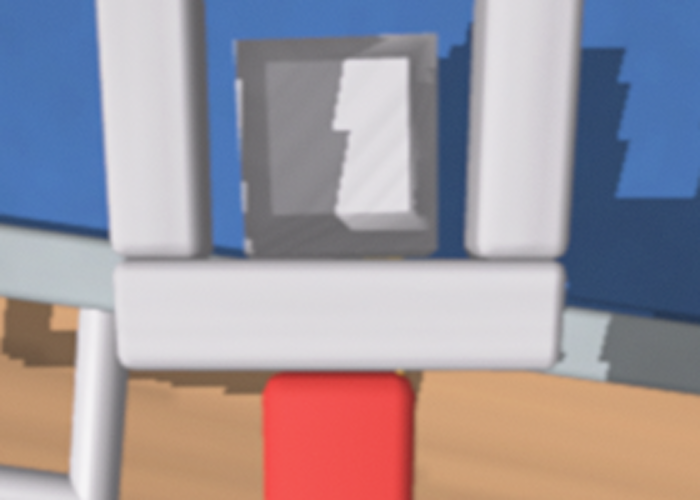

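>>> carry_out --pt "0 0 8 0 0" --pt "0 0 15 0 0" --pt "0 0 21 0 0" --pt "0 0 26 0 0" --pt "0 0 30 0 0" --pt "0 0 32 0 0" --pt "0 0 32 0 0" --pt "0 0 32 0 0"

```text
t: 9.6
eef_pos: [482.9, -138.7, 173.4]
tool_rot: [0.0, 0.995, 0.097, 0.0]
contact_force: [0.3, -0.1, -2.3]
grip_width: 17.6
```

No contact force during the descent, so the fit is good. Now the arc turn.

>>> carry_out --pt "0.5 10.3 0 -6 0" --pt "2.0 20.5 0 -12 0" --pt "4.6 30.4 0 -18 0" --pt "8.3 40.1 0 -24 0" --pt "12.9 49.3 0 -30 0" --pt "18.5 58.0 0 -36 0" --pt "24.9 66.1 0 -42 0" --pt "32.1 73.4 0 -48 0"

```text
t: 10.4
eef_pos: [528.7, -204.8, 173.6]
tool_rot: [0.0, 0.869, 0.495, 0.0]
contact_force: [0.7, 1.6, -1.2]
grip_width: 17.6
```

>>> carry_out --pt "0.5 10.3 0 -6 0" --pt "2.0 20.5 0 -12 0" --pt "4.6 30.4 0 -18 0" --pt "8.3 40.1 0 -24 0" --pt "12.9 49.3 0 -30 0" --pt "18.5 58.0 0 -36 0" --pt "24.9 66.1 0 -42 0" --pt "27.2 68.6 0 -44 0"

```text
t: 11.2
eef_pos: [601.7, -216.3, 173.4]
tool_rot: [-0.0, 0.62, 0.784, -0.0]
contact_force: [-1.8, -1.0, -0.3]
grip_width: 17.7
```

```bash
python3 - <<'E'
from h import *
np.set_printoptions(precision=1,suppress=True)
s=shot("wrist"); p,Rt,o=pose(); print(p,np.degrees(np.arctan2(*Rt.apply([1,0,0])[1::-1])),o["t"],o["contact_force"])
im=s["image"].copy()
cv2.imwrite("pics/w5.png",cv2.resize(im[0:240,140:500],None,fx=2,fy=2,interpolation=cv2.INTER_CUBIC))
E
```

```text
[ 601.8 -216.2  173.3] 103.31983181670421 11.25 [-1.4 -0.2 -0.9]
```

View pics/w5.png

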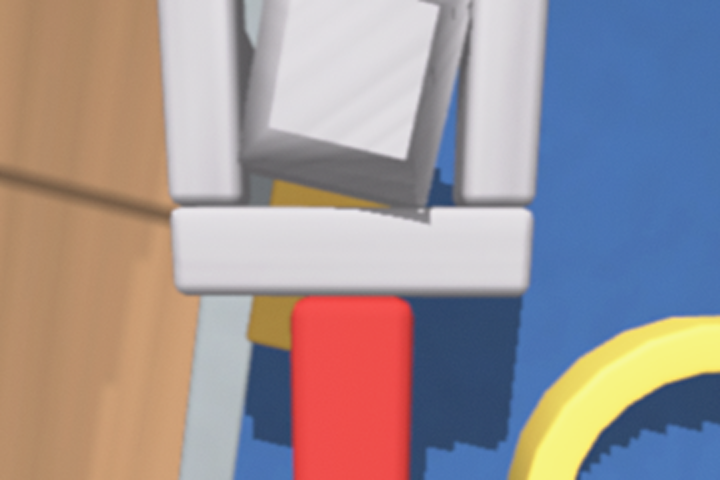

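```bash
python3 - <<'E'
from h import *
np.set_printoptions(precision=1,suppress=True)
s=shot("wrist"); p,Rt,o=pose()
g=lambda x,y,z: plane(s,(140+x/2,y/2),z)
def ang(a,b): d=b-a; return np.degrees(np.arctan2(d[1],d[0]))
print("head bottom edge",ang(g(268,128,172),g(408,160,172)),"left",ang(g(268,128,172),g(288,0,172)),"right",ang(g(408,160,172),g(438,8,172)))
print("front edge",ang(g(235,480,120),g(250,290,120)),g(235,480,120),g(250,290,120), "strip outer",ang(g(180,480,120),g(197,300,120)))
# two screws from top & side
t=shot("top","top1")
for k,n in(("screw_left",(277,184)),("screw_right",(374,177)),("drawer_handle",(324,217))):
    q=pt(t,k,n); print(k,q,None if q is None else plane(t,q,172 if k[0]=="s" else 90))
E
```

```text
head bottom edge 1.4061140370574452 left 91.98544496733844 right 92.47443171260359
front edge 96.58734142441244 [ 570.5 -199.7  120. ] [ 565.6 -157.2  120. ] strip outer 94.61347834260602
screw_left [274.3 184.4] [562.5  97.5 172. ]
screw_right [373.1 178.5] [ 577.9 -118.4  172. ]
drawer_handle [327.6 218.4] [500.1 -20.3  90. ]
```

>>> carry_out --pt "0 2.6 0 -1.5 0" --pt "0.1 5.2 0 -3 0" --pt "0.1 5.2 0 -3 0" --pt "0 0.0 0 0 0" --pt "0 0 -10 0 0" --pt "0 0 -30 0 0" --pt "0 0 -60 0 0" --pt "0 0 -92 0 0"

```text
t: 12.3
eef_pos: [601.1, -216.2, 266.5]
tool_rot: [-0.0, 0.621, 0.784, -0.0]
contact_force: [1.1, -0.8, -1.9]
grip_width: 17.5
```

```bash
python3 - <<'E'
from h import *
np.set_printoptions(precision=1,suppress=True)
s=shot("wrist","w6"); p,Rt,o=pose(); print(p,np.degrees(np.arctan2(*Rt.apply([1,0,0])[1::-1])),o["t"],o["contact_force"],o["grip_width"])
im=s["image"]; print("screw px",proj(s,[579.2,-121,172]))
cv2.imwrite("pics/w6c.png",cv2.resize(im[0:240,140:500],None,fx=2,fy=2,interpolation=cv2.INTER_CUBIC))
E
```

```text
[ 603.  -217.1  273.5] 103.18817068838219 12.35 [ 0.9 -1.2  3.7] 17.89386805441666
screw px [315.9  76.9]
```

View pics/w6c.png

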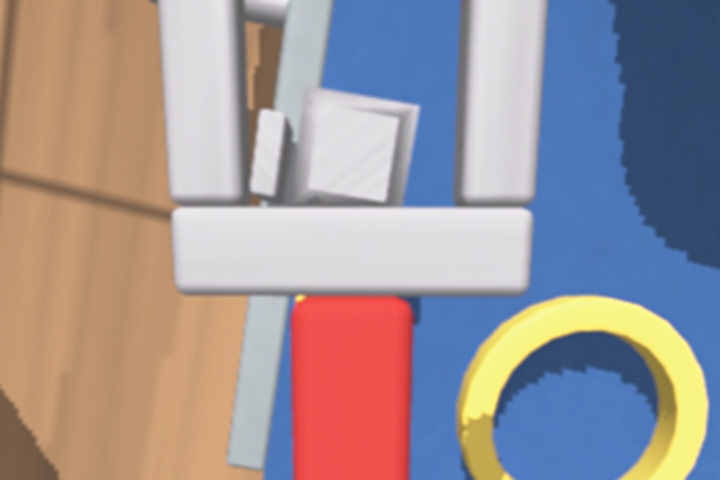

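>>> carry_out --pt "28 -15 0 8.2 0" --pt "55 -29 0 16.4 0" --pt "82 -43 0 24.6 0" --pt "110 -57 0 32.8 0" --pt "137 -72 0 41 0" --pt "164 -86 0 49.2 0" --pt "192 -100 0 57.4 0" --pt "219 -115 0 66 0"

```text
t: 13.15
eef_pos: [438.9, -28.2, 265.9]
tool_rot: [0.0, 0.949, 0.316, 0.001]
contact_force: [0.4, -0.2, -1.9]
grip_width: 17.8
```

>>> carry_out --pt "30 -30 0 7 0" --pt "60 -60 0 14 0" --pt "90 -90 0 21 0" --pt "120 -120 0 28 0" --pt "145 -144 15 33 0" --pt "145 -144 33 33 0" --pt "145 -144 33 33 0" --pt "145 -144 33 33 0"

```text
t: 13.95
eef_pos: [468.4, 173.1, 232.8]
tool_rot: [0.0, 0.999, 0.036, 0.0]
contact_force: [0.5, 0.5, -1.2]
grip_width: 17.6
```

```bash
python3 - <<'E'
from h import *
np.set_printoptions(precision=1,suppress=True)
s=shot("wrist","w7"); p,Rt,o=pose(); print(p,np.degrees(np.arctan2(*Rt.apply([1,0,0])[1::-1])),o["t"],o["contact_force"],o["grip_width"])
im=s["image"]; u=proj(s,[563.5,98.4,172]); print("screw px",u)
for k,z in(("screw_left",172),("claw_left",146)): print(k,[(round(d["p"],2),np.array(d["position"]),plane(s,d["position"],z)) for d in robot.spot_point(s,k)])
x0=int(np.clip(u[0]-100,0,440)); print(x0)
cv2.imwrite("pics/w7c.png",cv2.resize(im[0:180,x0:x0+200],None,fx=3.2,fy=3.2,interpolation=cv2.INTER_CUBIC))
E
```

```text
[468.8 172.8 233.3] 4.1094341242718615 14.0 [-0.3  0.8 -1.7] 17.48340300056787
screw px [503.5  87.6]
screw_left [(0.64, array([504.4,  81.5]), array([565.9,  98.5, 172. ]))]
claw_left [(0.82, array([448.6, 162.3]), array([528.9, 107.7, 146. ]))]
403
```

View pics/w7c.png

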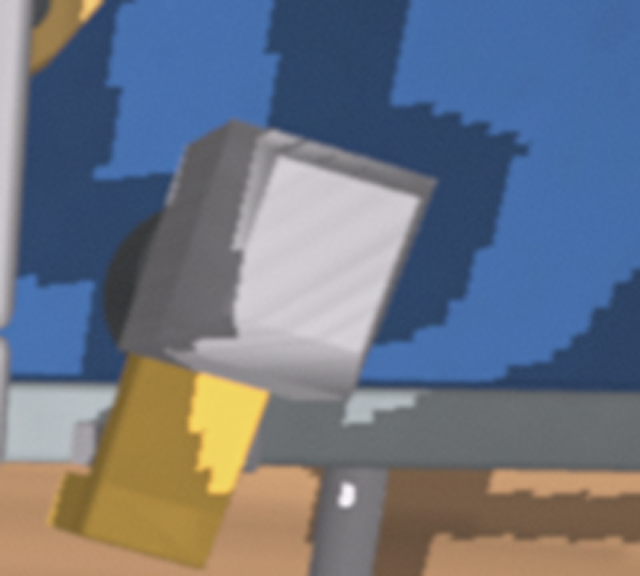

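Left screw head at about (504,84), claw at (455,145); its top face is turned clockwise by about 10° relative to the tool.

```bash
python3 - <<'E'
from h import *
np.set_printoptions(precision=1,suppress=True)
s=shot("wrist"); p,Rt,o=pose(); print(p,np.degrees(np.arctan2(*Rt.apply([1,0,0])[1::-1])),o["t"])
def poly(cs,z):
    P=np.array([plane(s,(403+x/3.2,y/3.2),z)[:2] for x,y in cs]); E=np.roll(P,-1,0)-P
    print("c",P.mean(0),"len",np.linalg.norm(E,axis=1),"ang",np.degrees(np.arctan2(E[:,1],E[:,0])))
poly([(280,155),(420,195),(360,358),(230,330)],172)
poly([(132,355),(270,388),(205,568),(82,535)],146)
a,b=plane(s,(403+10/3.2,382/3.2),120),plane(s,(403+630/3.2,390/3.2),120); print("front",a,b,np.degrees(np.arctan2(*(a-b)[:2][::-1]))-90)
E
```

```text
[468.9 172.6 233.4] 4.053514237282506 14.15
c [566.5  97.9] len [19.8 21.1 18.7 22.1] ang [-100.   170.4   82.8   -6.5]
c [538.6 104.3] len [22.9 29.2 21.4 28.4] ang [-98.4 169.9  79.6  -7.2]
front [550.1 126.3 120. ] [556.5  15.8 120. ] 3.353135672111449
```

>>> carry_out --pt "-1 18 0 4 0" --pt "-3 38 10 8 0" --pt "-4.4 58.2 20 13 0" --pt "-4.4 58.2 28 13 0" --pt "-4.4 58.2 28 13 0" --pt "-4.4 58.2 28 13 0" --pt "-4.4 58.2 28 13 0" --pt "-4.4 58.2 28 13 0"

```text
t: 14.95
eef_pos: [468.3, 115.4, 204.8]
tool_rot: [-0.0, 0.997, -0.077, 0.001]
contact_force: [-0.4, 0.2, -2.3]
grip_width: 17.6
```

```bash
python3 - <<'E'
from h import *
np.set_printoptions(precision=2,suppress=True)
s=shot("wrist"); p,Rt,o=pose(); print(p,np.degrees(np.arctan2(*Rt.apply([1,0,0])[1::-1])),o["t"],np.degrees(o["q"]))
im=s["image"]
print("jaw",p+Rt.apply([98.5,0.6,18]), proj(s,[565.8,98.2,172]))
cv2.imwrite("pics/w8.png",cv2.resize(im[0:200,180:460],None,fx=2.5,fy=2.5,interpolation=cv2.INTER_CUBIC))
E
```

```text
[468.26 115.32 204.68] -8.834592018533897 15.0 [  4.71  17.87  98.19   0.01  63.9  103.54]
jaw [565.51  99.61 186.75] [320.46  51.13]
```

View pics/w8.png

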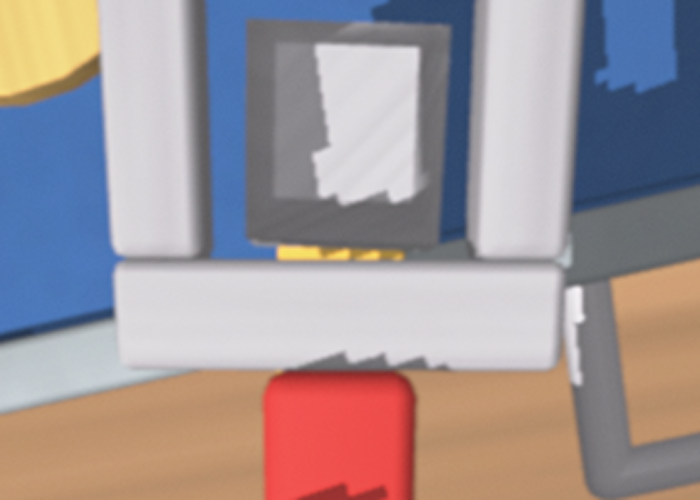

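Aligned; the head sits about 2 mm ahead and 1 mm right of the jaw centre. I'll correct that while lowering.

>>> carry_out --pt "2 1.2 8 0 0" --pt "2 1.2 15 0 0" --pt "2 1.2 21 0 0" --pt "2 1.2 26 0 0" --pt "2 1.2 30 0 0" --pt "2 1.2 31 0 0" --pt "2 1.2 31 0 0" --pt "2 1.2 31 0 0"

```text
t: 15.8
eef_pos: [470.0, 113.4, 173.5]
tool_rot: [-0.0, 0.997, -0.078, 0.0]
contact_force: [-0.6, -0.5, -2.5]
grip_width: 17.7
```

>>> carry_out --pt "0.6 -10.3 0 6 0" --pt "2.3 -20.5 0 12 0" --pt "5.0 -30.4 0 18 0" --pt "8.8 -40.0 0 24 0" --pt "13.5 -49.2 0 30 0" --pt "19.2 -57.8 0 36 0" --pt "25.7 -65.8 0 42 0" --pt "33.0 -73.0 0 48 0"

```text
t: 16.6
eef_pos: [513.5, 181.4, 173.5]
tool_rot: [-0.0, 0.878, -0.478, -0.001]
contact_force: [-1.3, 1.2, -2.0]
grip_width: 17.6
```

```bash
python3 - <<'E'
from h import *
np.set_printoptions(precision=2,suppress=True)
p,Rt,o=pose(); print(p,np.degrees(np.arctan2(*Rt.apply([1,0,0])[1::-1])),o["t"],np.degrees(o["q"]),o["contact_force"],o["ft_torque"],"centre",p+Rt.apply([98.5,.6,0]))
E
```

```text
[513.47 181.43 173.51] -57.089739056279434 16.6 [ 11.36  25.97  90.89   0.07  63.17 158.42] [-1.34  1.23 -1.99] [0.28 0.27 0.18] centre [566.48  98.41 173.38]
```

>>> carry_out --pt "0.3 8.6 0 -5 0" --pt "0.3 8.6 -15 -5 0" --pt "0.3 8.6 -37 -5 0" --pt "2.4 22.2 -37 -13 0" --pt "6.3 35.3 -37 -21 0" --pt "12.1 47.9 -37 -29 0" --pt "19.5 59.4 -37 -37 0" --pt "28.4 69.8 -37 -45 0"

```text
t: 17.4
eef_pos: [470.5, 118.1, 210.7]
tool_rot: [-0.0, 0.995, -0.101, 0.0]
contact_force: [0.6, -1.0, -1.9]
grip_width: 17.4
```

>>> carry_out --pt "0.7 12.0 0 -7 0" --pt "2.8 23.8 0 -14 0" --pt "6.3 35.3 0 -21 0" --pt "11.2 46.3 0 -28 0" --pt "17.5 56.6 0 -35 0" --pt "24.9 66.1 0 -42 0" --pt "33.4 74.5 0 -49 0" --pt "42.9 81.9 0 -56 0"

```text
t: 18.2
eef_pos: [496.2, 29.0, 210.7]
tool_rot: [0.0, 0.926, 0.378, 0.0]
contact_force: [-0.2, -0.1, -2.9]
grip_width: 17.5
```

```bash
python3 - <<'E'
from h import *
np.set_printoptions(precision=2,suppress=True)
s=shot("wrist"); p,Rt,o=pose(); print(p,np.degrees(np.arctan2(*Rt.apply([1,0,0])[1::-1])),o["t"],o["grip_width"],"centre",p+Rt.apply([98.5,.6,0]))
im=s["image"]; print(proj(s,[567,98.2,172]))
cv2.imwrite("pics/w9.png",cv2.resize(im[0:200,180:460],None,fx=2.5,fy=2.5,interpolation=cv2.INTER_CUBIC))
E
```

```text
[497.48  27.74 210.7 ] 44.69222668542769 18.25 17.668854969733953 centre [567.93  96.58 210.78]
[315.04  53.72]
```

View pics/w9.png

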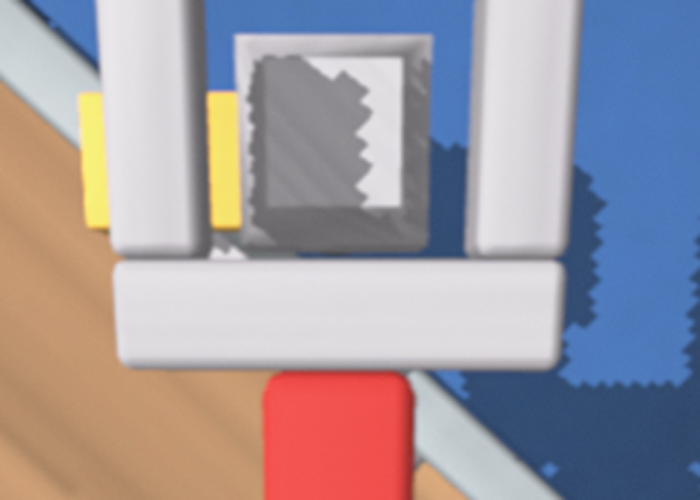

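>>> carry_out --pt "0 0 10 0 0" --pt "0 0 18 0 0" --pt "0 0 25 0 0" --pt "0 0 31 0 0" --pt "0 0 35 0 0" --pt "0 0 37 0 0" --pt "0 0 37 0 0" --pt "0 0 37 0 0"

```text
t: 19.05
eef_pos: [496.1, 29.5, 173.5]
tool_rot: [0.0, 0.927, 0.375, 0.0]
contact_force: [0.4, -0.2, -2.1]
grip_width: 17.4
```

```bash
python3 - <<'E'
from h import *
np.set_printoptions(precision=2,suppress=True)
p,Rt,o=pose(); print(p,np.degrees(np.arctan2(*Rt.apply([1,0,0])[1::-1])),o["t"],np.degrees(o["q"]),o["contact_force"],o["ft_torque"],"centre",p+Rt.apply([98.5,.6,0]))
E
```

```text
[496.08  29.47 173.52] 44.102316624977625 19.05 [-5.45 21.4  98.43  0.   60.14 40.45] [ 0.37 -0.18 -2.07] [-0.04  0.03  0.07] centre [567.23  97.59 173.56]
```

>>> carry_out --pt "0.6 -10.3 0 6 0" --pt "2.3 -20.5 0 12 0" --pt "5.0 -30.4 0 18 0" --pt "8.8 -40.0 0 24 0" --pt "13.5 -49.2 0 30 0" --pt "19.2 -57.8 0 36 0" --pt "25.7 -65.8 0 42 0" --pt "33.0 -73.0 0 48 0"

```text
t: 19.85
eef_pos: [467.4, 105.7, 173.3]
tool_rot: [-0.0, 0.999, -0.036, -0.001]
contact_force: [-3.4, 2.4, -1.8]
grip_width: 17.6
```

>>> carry_out --pt "0.1 -4.3 0 2.5 0" --pt "0.4 -8.6 0 5 0" --pt "0.4 -8.6 0 5 0" --pt "0.4 -8.6 0 5 0" --pt "0.4 -8.6 0 5 0" --pt "0.4 -8.6 0 5 0" --pt "0.4 -8.6 0 5 0" --pt "0.4 -8.6 0 5 0"

```text
t: 20.65
eef_pos: [468.5, 114.0, 173.3]
tool_rot: [-0.0, 0.997, -0.077, -0.001]
contact_force: [-4.5, 2.5, -2.5]
grip_width: 17.0
```

```bash
python3 - <<'E'
from h import *
np.set_printoptions(precision=2,suppress=True)
s=shot("wrist","w10");p,Rt,o=pose(); print(p,np.degrees(np.arctan2(*Rt.apply([1,0,0])[1::-1])),o["t"],o["contact_force"],o["ft_torque"],"centre",p+Rt.apply([98.5,.6,0]))
im=s["image"]
cv2.imwrite("pics/w10c.png",cv2.resize(im[0:200,180:460],None,fx=2.5,fy=2.5,interpolation=cv2.INTER_CUBIC))
for k,z in(("screw_left",172),("claw_left",146)): print(k,[(round(d["p"],2),np.array(d["position"]),plane(s,d["position"],z)) for d in robot.spot_point(s,k)])
# head edge angles by line segments in gap
g=cv2.cvtColor(im,cv2.COLOR_BGR2GRAY)
L=cv2.createLineSegmentDetector().detect(g)[0][:,0]
for l in L:
    if 250<min(l[0],l[2]) and max(l[0],l[2])<385 and max(l[1],l[3])<112 and np.hypot(l[2]-l[0],l[3]-l[1])>18:
        a,b=plane(s,l[:2],172),plane(s,l[2:],172); d=b-a; print(l,np.linalg.norm(d),np.degrees(np.arctan2(d[1],d[0]))%90)
E
```

```text
[468.46 114.05 173.22] -8.848059301193816 20.7 [-5.37  3.27 -2.32] [0.54 0.71 0.42] centre [565.69  98.31 172.93]
screw_left [(0.8, array([314.8,  27.1]), array([566.78,  98.71, 172.  ]))]
claw_left [(0.94, array([204. ,  71.8]), array([564.62, 137.91, 146.  ]))]
[372.76   0.5  376.72  70.77] 17.68077675629932 87.25816078724742
[255.61   4.13 263.7   44.51] 10.116191787427347 1.5527868016748414
[354.48  48.11 346.02   0.33] 12.06227033933019 3.80854387456038
[370.35  73.3  366.03  97.3 ] 6.494939640791984 72.41372754507228
[362.85  90.68 308.68 103.07] 16.00936869343841 3.287578383438472
[270.55   0.36 282.08  51.83] 13.022043265514522 3.6675508140096724
[344.    87.93 362.22  83.18] 5.3565196858674735 4.861161378256753
[277.97  98.46 346.43  86.48] 20.058347455372243 0.4346247734720521
[256.53 103.08 251.21   0.47] 26.255299630929013 81.8201960191565
[263.17  42.76 266.34  64.63] 5.646991423462355 88.10485934368424
[326.78  65.21 354.05  59.16] 7.8470595791707 2.6659236072577386
[269.2   64.41 273.42  84.04] 5.274901680550925 2.499564007483343
[368.05  55.64 359.77   0.38] 13.963629111681298 2.6678614737836672
[262.08  65.56 263.22  91.82] 6.96013275892308 81.61417713476868
[367.45   0.61 366.78  30.62] 7.309583375970421 81.91285899938921
```

>>> carry_out --pt "0.1 4.3 0 -2.5 0" --pt "0.3 8.6 0 -5 0" --pt "0.3 8.6 -10 -5 0" --pt "0.3 8.6 -30 -5 0" --pt "0.3 8.6 -60 -5 0" --pt "0.3 8.6 -90 -5 0" --pt "0.3 8.6 -90 -5 0" --pt "0.3 8.6 -90 -5 0"

```text
t: 21.6
eef_pos: [468.9, 104.9, 264.0]
tool_rot: [-0.0, 0.999, -0.034, 0.001]
contact_force: [0.4, -0.6, -2.3]
grip_width: 17.6
```

```bash
python3 - <<'E'
from h import *
np.set_printoptions(precision=2,suppress=True)
p,Rt,o=pose(); print(p,np.degrees(np.arctan2(*Rt.apply([1,0,0])[1::-1])),o["t"],o["grip_width"])
for n in("top","side"):
    t=shot(n,n+"2"); im=t["image"].astype(int); b,g,r=im[...,0],im[...,1],im[...,2]
    m=((g>1.5*r)&(g>1.2*b)&(g>35)).astype(np.uint8); k,l,st,c=cv2.connectedComponentsWithStats(m); i=1+st[1:,4].argmax()
    P=np.array([plane(t,(x,y),4)[:2] for y,x in np.argwhere(l==i)],np.float32); print(n,st[i],cv2.minAreaRect(P))
w=shot("wrist","w11")
for k in("claw_left","screw_left"): print(k,[(round(d["p"],2),plane(w,d["position"],172 if k[0]=="s" else 146)) for d in robot.spot_point(w,k)])
E
```

```text
[468.87 104.94 264.04] -3.9436002754336466 21.6 17.584732444656332
top [ 153  189   47  104 3439] ((454.54949951171875, 343.70050048828125), (247.7908477783203, 104.11676788330078), 12.77802848815918)
side [ 228  173   66   52 1417] ((457.3045654296875, 333.13232421875), (245.8280029296875, 128.2177734375), 12.590645790100098)
claw_left []
screw_left [(0.9, array([566.15,  99.19, 172.  ]))]
```

>>> carry_out --pt "-10 -44 0 -4 0" --pt "-20 -88 0 -8 0" --pt "-29 -132 0 -12 0" --pt "-38 -176 0 -16 0" --pt "-47.5 -221 0 -16.6 0" --pt "-47.5 -221 45 -16.6 0" --pt "-47.5 -221 90 -16.6 0" --pt "-47.5 -221 130 -16.6 0"

```text
t: 22.65
eef_pos: [435.3, 328.7, 130.7]
tool_rot: [0.0, 0.994, 0.111, -0.001]
contact_force: [0.9, 0.4, -2.1]
grip_width: 17.1
```

>>> carry_out --pt "0 0 40 0 0" --pt "0 0 75 0 0" --pt "0 0 90 0 0" --pt "0 0 98 0 0" --pt "0 0 102 0 0" --pt "0 0 103 0 0" --pt "0 0 103 0 0" --pt "0 0 103 0 0"

```text
t: 23.45
eef_pos: [436.9, 328.9, 31.3]
tool_rot: [-0.0, 0.994, 0.111, 0.001]
contact_force: [-0.6, 0.5, -3.2]
grip_width: 17.5
```

```bash
python3 - <<'E'
from h import *
np.set_printoptions(precision=2,suppress=True)
s=shot("wrist");p,Rt,o=pose(); print(p,np.degrees(np.arctan2(*Rt.apply([1,0,0])[1::-1])),o["t"],o["contact_force"],o["grip_width"])
cv2.imwrite("pics/w12.png",s["image"])
im=s["image"].astype(int); b,g,r=im[...,0],im[...,1],im[...,2]
m=((g>1.5*r)&(g>1.2*b)&(g>35)); ys,xs=np.nonzero(m); print(m.sum(),xs.min(),xs.max(),ys.min(),ys.max())
E
```

```text
[436.86 328.84  31.2 ] 12.703981710766131 23.5 [-0.32  0.81 -1.27] 17.45315427853284
88032 120 502 0 475
```

>>> carry_out --pt "0 0 1 0 0" --pt "0 0 2 0 0" --pt "0 0 2 0 0" --pt "0 0 2 0 0.3" --pt "0 0 2 0 0.6" --pt "0 0 2 0 0.6" --pt "0 0 2 0 0.6" --pt "0 0 2 0 0.6"

```text
t: 24.3
eef_pos: [436.4, 328.6, 28.3]
tool_rot: [-0.0, 0.994, 0.111, 0.0]
contact_force: [-0.4, 0.4, 0.4]
grip_width: 51.7
```

>>> carry_out --pt "0 0 0 0 0.6" --pt "0 0 0 0 0.6" --pt "0 0 -25 0 0.6" --pt "0 0 -60 0 0.6" --pt "0 0 -105 0 0.6" --pt "0 0 -150 0 0.6" --pt "0 0 -190 0 0.6" --pt "0 0 -190 0 0.6"

```text
t: 25.1
eef_pos: [438.7, 329.9, 224.4]
tool_rot: [-0.002, 0.994, 0.111, 0.005]
contact_force: [-0.6, -0.2, -0.1]
grip_width: 51.3
```

```bash
python3 - <<'E'
from red import *
s=shot("wrist","w13"); p,Rt,o=pose(); print(p,np.degrees(np.arctan2(*Rt.apply([1,0,0])[1::-1])),o["t"],o["grip_width"],o["contact_force"],np.degrees(o["q"]))
st,ct,v,lo,hi=redrect(s,22,480); end=ct+v*lo; f=ct+v*hi
print(st,"yaw",np.degrees(np.arctan2(v[1],v[0])),hi-lo,"end",end,"front",f)
org=f-44*v; u=np.array([np.cos(np.radians(12.7)),np.sin(np.radians(12.7))]); n=np.array([-u[1],u[0]])
for x in(-95,92): d=org+x*v-np.array([457,333]); print(x,d@u,d@n)
E
```

```text
[437.51 329.25 221.31] 12.709943500807865 25.15 51.3409796113349 [ 0.01 -0.39 -0.73] [ 28.94  23.3   86.95   0.    69.37 106.23]
[  45  189  120  105 9804] yaw -51.029044603672354 106.13941899115058 end [347.72 544.63] front [414.48 462.11]
-95 -74.6199099896427 259.94662964849203
92 8.149409817422338 92.26168787173083
```

```bash
python3 - <<'E'
from red import *
s=shot("wrist"); s2=dict(s); im=s["image"].copy(); im[:,:220]=0; s2["image"]=im
st,ct,v,lo,hi=redrect(s2,20,480); end=ct+v*lo; f=ct+v*hi
print(st,"yaw",np.degrees(np.arctan2(v[1],v[0])),hi-lo,"end",end,"front",f)
org=f-44*v; u=np.array([np.cos(np.radians(12.7)),np.sin(np.radians(12.7))]); n=np.array([-u[1],u[0]])
for x in(-95,92): d=org+x*v-np.array([457,333]); print(x,d@u,d@n)
# drawer handle from top+side
t=shot("top","top3"); sd=shot("side","side3")
for k,a,b in(("drawer_handle",(322,244),(325,218)),("claw_left",None,None),("claw_right",None,None)):
    qa,qb=pt(sd,k,a),pt(t,k,b); print(k,qa,qb,tri((sd,qa),(t,qb)) if qa is not None and qb is not None else "", None if qb is None else plane(t,qb,90 if k[0]=="d" else 146))
E
```

```text
[ 305  140   23  160 3553] yaw 12.40688467678909 137.55077744815713 end [366.54 313.33] front [500.88 342.89]
-95 -94.01831400859919 0.710446209260805
92 92.97923894364935 -0.24620935624471976
drawer_handle [321.8 241. ] [325. 218.] (array([497.69, -13.75, 104.95]), np.float64(1.2858046551926792)) [500.98 -14.24  90.  ]
claw_left [317.8 195.9] [260.5 184.4] (array([569.18, 132.56, 135.37]), np.float64(0.5768420954201173)) [567.55 131.02 146.  ]
claw_right [372.2 250.9] [393.5 182.1] (array([ 571.25, -163.2 ,  176.59]), np.float64(2.0118831369217935)) [ 575.83 -166.52  146.  ]
```

>>> carry_out --pt "-2 43 0 -8.2 0.45" --pt "-4 87 0 -16.4 0.45" --pt "-6 131 0 -24.6 0.45" --pt "-8 175 0 -32.8 0.45" --pt "-10 218 0 -41 0.45" --pt "-13 262 0 -49.2 0.45" --pt "-15 306 0 -57.4 0.45" --pt "-17 350 0 -65.6 0.45"

```text
t: 26.4
eef_pos: [495.9, -11.9, 218.2]
tool_rot: [-0.0, 0.794, 0.608, 0.0]
contact_force: [1.0, 0.4, 0.2]
grip_width: 38.4
```

>>> carry_out --pt "0 0 10 -8 0.45" --pt "0 0 20 -15.3 0.45" --pt "0 0 30 -15.3 0.45" --pt "0 0 40 -15.3 0.45" --pt "0 0 40 -15.3 0.45" --pt "0 0 40 -15.3 0.45" --pt "0 0 40 -15.3 0.45" --pt "0 0 40 -15.3 0.45"

```text
t: 27.2
eef_pos: [496.2, -10.1, 178.8]
tool_rot: [0.0, 0.708, 0.706, 0.0]
contact_force: [-0.2, -0.3, -0.3]
grip_width: 38.5
```

```bash
python3 - <<'E'
from h import *
np.set_printoptions(precision=2,suppress=True)
s=shot("wrist"); p,Rt,o=pose(); print(p,np.degrees(np.arctan2(*Rt.apply([1,0,0])[1::-1])),o["t"],o["grip_width"])
im=s["image"].copy()
for k in("drawer_handle",): print(k,[(round(d["p"],2),d["position"],plane(s,d["position"],90)) for d in robot.spot_point(s,k)])
for X in([498,-15.5,96],[498-3.7,43,96],p+Rt.apply([0,0,3])): u=proj(s,X); print(u); cv2.circle(im,tuple(int(round(x)) for x in u),3,(0,0,255),-1)
cv2.imwrite("pics/w14.png",im)
E
```

```text
[496.19 -10.1  178.75] 89.82012211199792 27.25 38.23528022533127
drawer_handle [(0.86, [316.9, 268.1], array([497.36, -13.53,  90.  ]))]
[318.12 275.17]
[310.8  168.22]
[315.01 342.31]
```

View pics/w14.png

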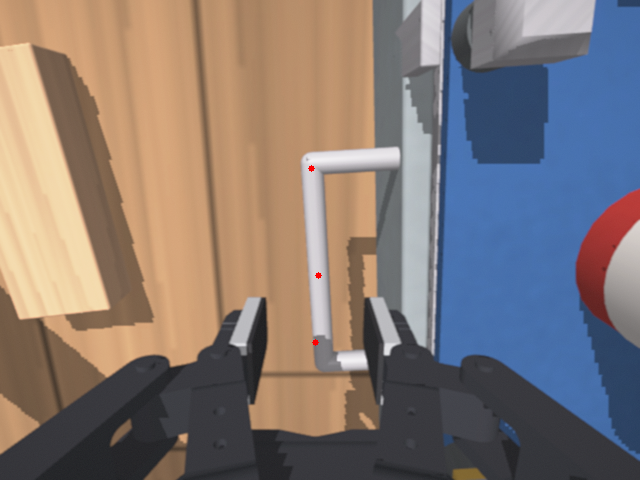

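The red projected points lie on the bar, at (318,275) and (311,168), so the handle position is confirmed. The jaws straddle the bar. I'll turn 4° more, go down and close.

>>> carry_out --pt "-5 1.8 25 -3.8 0.45" --pt "-5 1.8 50 -3.8 0.45" --pt "-5 1.8 70 -3.8 0.45" --pt "-5 1.8 85 -3.8 0.45" --pt "-5 1.8 85 -3.8 0.45" --pt "-5 1.8 85 -3.8 0" --pt "-5 1.8 85 -3.8 0" --pt "-5 1.8 85 -3.8 0" --squeeze 40

```text
t: 28.1
eef_pos: [498.2, -15.3, 94.4]
tool_rot: [0.001, 0.684, 0.729, 0.0]
contact_force: [-1.2, 0.0, 3.3]
grip_width: 10.3
```

>>> carry_out --pt "0 0 0 0 0" --pt "0 0 0 0 0" --pt "0 -4 0 0 0" --pt "0 -8 0 0 0" --pt "0 -13 0 0 0" --pt "0 -18 0 0 0" --pt "0 -24 0 0 0" --pt "0 -30 0 0 0"

```text
t: 28.9
eef_pos: [468.8, -17.0, 94.3]
tool_rot: [0.001, 0.684, 0.729, 0.001]
contact_force: [2.6, 2.6, 6.1]
grip_width: 10.6
```

>>> carry_out --pt "0 -8 0 0 0" --pt "0 -17 0 0 0" --pt "0 -26 0 0 0" --pt "0 -35 0 0 0" --pt "0 -43 0 0 0" --pt "0 -50 0 0 0" --pt "0 -55 0 0 0" --pt "0 -58 0 0 0"

```text
t: 29.7
eef_pos: [410.5, -20.4, 94.3]
tool_rot: [0.001, 0.685, 0.729, 0.001]
contact_force: [2.1, 5.9, 9.1]
grip_width: 10.6
```

>>> carry_out --pt "0 -1 0 0 0" --pt "0 -2 0 0 0" --pt "0 -3 0 0 0" --pt "0 -4 0 0 0" --pt "0 -4 0 0 0" --pt "0 -4 0 0 0" --pt "0 -4 0 0 0" --pt "0 -4 0 0 0"

```text
t: 30.5
eef_pos: [408.3, -20.5, 94.3]
tool_rot: [0.002, 0.685, 0.729, 0.002]
contact_force: [8.0, 8.1, 4.1]
grip_width: 10.4
```

>>> carry_out --pt "0 -1.5 0 0 0" --pt "0 -2 0 0 0" --pt "0 -2 0 0 0" --pt "0 1 0 0 0.45" --pt "0 2 0 0 0.45" --pt "0 2 0 0 0.45" --pt "0 2 0 0 0.45" --pt "0 2 0 0 0.45"

```text
t: 31.3
eef_pos: [407.6, -20.9, 93.2]
tool_rot: [-0.0, 0.684, 0.729, -0.0]
contact_force: [-0.1, -0.3, -0.5]
grip_width: 38.7
```

>>> carry_out --pt "0 0 0 0 0.45" --pt "0 0 -20 0 0.45" --pt "0 0 -50 0 0.45" --pt "0 0 -90 0 0.45" --pt "0 0 -130 0 0.45" --pt "0 0 -160 0 0.45" --pt "0 0 -160 0 0.45" --pt "0 0 -160 0 0.45"

```text
t: 32.1
eef_pos: [407.8, -20.9, 253.4]
tool_rot: [0.0, 0.684, 0.729, 0.0]
contact_force: [-0.6, 1.1, -1.0]
grip_width: 38.4
```

```bash
python3 - <<'E'
from red import *
s=shot("wrist"); p,Rt,o=pose(); print(p,o["t"],o["grip_width"],o["contact_force"])
print([(round(d["p"],2),plane(s,d["position"],90)) for d in robot.spot_point(s,"drawer_handle")])
t=shot("top","top4"); sd=shot("side","side4")
for k,z in(("drawer_handle",90),("claw_left",146),("claw_right",146),("screw_left",172),("screw_right",172),("spanner",4),("spanner_jaw",11),("tin",120),("tape",120),("flange",120),("jack",0),("horn",0),("endcap",0),("coupling",0)):
    print(k,*[(n,round(d["p"],2),plane(c,d["position"],z)[:2]) for n,c in(("top",t),("side",sd)) for d in robot.spot_point(c,k)[:1]])
E
```

```text
[407.31 -20.8  252.54] 32.15 38.574271511825266 [-0.79  0.77 -0.48]
[(0.96, array([406.06, -18.63,  90.  ]))]
drawer_handle ('top', 0.75, array([ 673.49, -370.06])) ('side', 0.91, array([414.01, -11.04]))
claw_left ('top', 0.64, array([562.6, 125.3])) ('side', 0.5, array([558.01, 129.45]))
claw_right ('top', 0.61, array([ 579.61, -158.71])) ('side', 0.69, array([ 579.97, -148.14]))
screw_left ('top', 0.66, array([564.53,  98.24])) ('side', 0.53, array([568.65, 110.9 ]))
screw_right ('top', 0.79, array([ 578.78, -120.61])) ('side', 0.65, array([ 576.29, -125.25]))
spanner ('top', 0.9, array([ 226.18, -285.62])) ('side', 0.82, array([ 231.18, -291.98]))
spanner_jaw ('top', 0.74, array([535.26, 354.58])) ('side', 0.95, array([ 189.96, -339.42]))
tin ('top', 0.66, array([668.48,   1.67])) ('side', 0.73, array([673.97,   3.21]))
tape ('top', 0.86, array([ 667.95, -183.93])) ('side', 0.75, array([ 671.23, -168.35]))
flange ('top', 0.9, array([630.59, 160.75])) ('side', 0.79, array([622.47, 158.16]))
jack ('top', 0.61, array([699.25, 397.73])) ('side', 0.87, array([695.75, 400.48]))
horn ('top', 0.7, array([ 698.83, -402.86])) ('side', 0.76, array([ 700.05, -397.69]))
endcap ('top', 0.67, array([377.74, 490.28])) ('side', 0.97, array([390.29, 509.52]))
coupling ('top', 0.95, array([ 390.82, -491.76])) ('side', 0.74, array([ 388.45, -496.51]))
```

```bash
python3 - <<'E'
from station import robot
print(robot.finish_job())
E
```

```text
the job is handed in; nothing more can be done
None
```

The job is done as asked and was handed in at about 32.5 s of the 72 s. `finish_job` gives no verdict.

- **Screws:** I turned both with the red spanner. The right screw took one stroke. The left took two because of the last joint's range. Neither was touched by the gripper.
- **Claws:** both lie along the front edge. By my estimates the left is at about 90° and the right at about 90–91°, each good to about 2°.
- **Spanner:** it lies flat and centred on the green mat, within about 1 mm, and was released before I touched the drawer.
- **Drawer:** I pulled the handle 90 mm until it met the stop, where the force rose to about 8 N along the pull. After letting go, the wrist view put the bar about 91 mm from where it started.
- **Forces:** the readings at the end of each move stayed below about 12 N, and the arm was clear of everything at the end.

**Checks that disagreed or were weak:**
- In the last top view the network placed the drawer handle at the horn. I ignored it because the wrist and side views put the handle in the right place.
- In the last look, "spanner" matched the white look-alike, so I relied on the wrist measurement of the red handle taken after release.
- Handle and claw heights from the top and side cameras were up to 30 mm off. I used the given heights instead, checked against head size and fit.
- I did not measure the bystanders before and after. The arm met no unexpected resistance, and the last network positions roughly match where they stood in the first picture.

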